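# Pry the retaining ring off the turntable spindle

## Robot

A 6-joint arm with a two-finger parallel gripper is mounted at the origin on a cart in front of the work surface, level with it; the furniture and walls round the work are solid. World frame = base frame: x ahead of the robot, y to its left, z up, the work surface at z = 0. Lengths are in m, angles in rad, forces in N, time in s.
With the tool pointing down it reaches from about 0.3 to 0.775 m from the base axis. Payload 14.6 kg.
Tool frame: the origin (TCP) lies between the finger pads; the fingertips stand ctrl.tip_extent ahead of it and the grasp point (between the pads) lies 3 mm ahead of it (ctrl.tip_extent is the distance from the TCP to the fingertips, in m); z points along the fingers, y is the line along which they close (so a half turn about z gives the same grasp; the last joint's range is limited). The gripper opens to 94 mm and grips with 3 to 60 N. Pads are 16 mm wide; open, the fingers measure 119 mm over their backs; the gripper's body (75 mm by 177 mm) begins 78 mm behind the grasp point.
Start: joints at [1.138, 0.3, 1.521, -0, 1.321, -0.067], TCP at [0.197, 0.514, 0.227] pointing down, gripper open.
Joint ranges: [-3.03, 3.03], [-0.79, 2.21], [0.23, 2.52], [-1.04, 4.18], [0, 3.07], [-2.55, 2.55]. Speed limits (rad/s): [2.22, 2.22, 2.57, 3.14, 3.14, 3.14].

## Interface

Orientations are given as [roll, pitch, yaw] about the fixed x, y, z axes, in that order (R = Rz(yaw) Ry(pitch) Rx(roll)).
In Python, from station import ctrl gives the robot as it stands.
- The arm moves only by the tool shift_gripper, called after "Call:" as name(argument=value, ...) on one line, values as JSON. Schema: {"type":"object","properties":{"offsets":{"type":"array","items":{"type":"array","items":{"type":"array","items":{"type":"number"},"minItems":6,"maxItems":6},"minItems":1,"maxItems":10},"minItems":1,"maxItems":1},"jaw":{"type":"number"},"grip_n":{"type":"number"},"only":{"type":"string"},"quiet":{"type":"boolean"},"lines":{"type":"string"}},"required":["offsets"],"additionalProperties":false}. offsets is a list that holds a single list of rows (three levels of brackets), with 1 to 10 rows, each of 6 numbers: dx, dy, dz in shares of the most that a row can go, 1 being 50 mm, then a rotation vector rx, ry, rz in units of 0.25 rad; each row shifts and turns the commanded pose from where the row before left it, along the tool's axes as they then stand; what a row does not reach is not made up. A row lasts 1/10 s, in which the tool goes at most 0.05 m and 0.15 rad, less where a joint would pass 70% of its speed; a pose out of reach is approached as far as the arm can. jaw is the finger opening in m, set as the call begins (left out keeps the last). The fingers move at their own pace and stop on an object; grip_n is the grip in N (left out, the last holds). Time passes only in rows, so rows that do not move let the fingers close. The tool returns the time, the measured TCP pose, the force, the opening and the grip force at its end. only (a regular expression) keeps the lines of the reply that match it, lines (a string "A,B") keeps lines A to B, and quiet returns only ok. Input that does not fit is refused with a message, and nothing moves.
- ctrl.get_obs(): the state, without advancing time (a new reading comes with each control period).
- ctrl.camera(name): name is "scene" or "top" or "wrist"; returns a dict with "pixels" (420x560x3 uint8, blue, green, red), "fx", "fy", "cx", "cy" (pixels), "extrinsics" (4x4, takes a point from camera to world coordinates). Camera axes: x right, y up, looking along -z (the intrinsics and any distortion apply to the point x, -y, -z); pixel columns grow to the right and rows downward; lengths in m; the calibration is good to about 2 mm. A picture is of the moment at which its call begins. There is no depth.
- ctrl.hand_in(): hands the job in; it is judged then, once.
The state is a dict: "time_s": time; "qpos": joint angles; "joint_vel": joint speeds; "tau": joint torques, N m; "ee_pos": TCP position; "eef_rot": TCP orientation; "force": force on the tool from outside, world axes, zero at the start; "moment": the same for the moment, N m; "grip_width": finger opening in m; "grip_force": force on a finger pad.
Only numpy, scipy, OpenCV 4.12 (cv2) and the standard library are available. Lean on these libraries where they do the work, as an engineer would, in place of code of your own. Each camera call takes 0.05 s, during which the arm holds its last target. There are 200 camera calls.

## Task

The oak turntable's board is to come off its spindle for a wash, and the knob has already been unscrewed. With the hooked pick, hook the bow of the sprung wire retaining ring, pull the ring straight out of its groove in the spindle and clear of the spindle, and leave it lying loose on the turntable or on the worktop; then lay the pick back down on the worktop. Keep the gripper itself off the ring, and leave the knob, the jigger and the teaspoon where they are.

Things in the scene. Friction and masses are not known exactly. Their poses are not given: they have to be found in the camera images.
- turntable: serving turntable: heavy fixed foot with a fixed upright steel spindle; an oak board 230 mm across, top 36 mm up (steel flange on it to 37 mm), turns on it. Origin on the worktop on the spindle axis. Fixed on the spindle is an alloy collar, top 51 mm up: a boss 29 mm across and two lands along -x, to x -36 mm, under the ring's legs, 15 mm apart; a hook can go down between them
- spindle_groove (a point): on the spindle axis at mid height of its groove, 53 mm above the worktop. The groove (core 15 mm across) runs from 51 to 55 mm up; above it a shoulder 21 mm across to 59.5 mm, then a 17 mm thread to 71 mm
- ring: sprung retaining ring of dark 3.2 mm wire, level in the groove, omega outline 36 x 22 mm. Origin at its underside, on the spindle axis while seated; z up; +x to the open mouth between its jaws (tips at x 9), -x to the bow, the closed loop. Pulled by the bow along -x, the jaws spring apart and snap off the spindle after about 6 mm, at 3 to 12 N
- ring_bow (a point): in the bow's open window, where the hook should enter from above: ring frame x -18.5, y 0, z 1.6 mm. The window reaches from the spindle's shoulder (x -10.5) to the bow's inner face (x -22.6), 15 mm wide in y. Below it is free down to the flange, 14 mm lower, but for the boss to x -14.5 and the lands beyond y 7.5 either side
- pick: hooked pick, about 0.09 kg, lying on its flat handle, hook down. Origin under the handle's middle, on its underside; x along the pick to the hook, z up. Black handle 98 mm long, 18 wide (20.5 at the end collars), 21 high. The steel shank leaves its front, cranks up to 18.5 mm above the underside and at x 114 turns down as a hook 3.6 mm thick, about 15 mm clear below the shank
- hook_tip (a point): lowest point of the pick's hook: pick frame x 114, y 0, z 1.2 mm
- knob: the turntable's oak knob, 38 mm across, 33 mm high, standing on the worktop in front of the sink; origin under its middle
- jigger: steel double-cone spirit measure, 46 mm across, 87 mm high, standing on the worktop right of the sink; origin under its middle
- teaspoon: steel teaspoon, 130 mm long, lying left of the coffee machine; origin under its middle

How it is judged:
By the outcome, as a careful person would: the job done as asked, in the order asked, and still so for the second after the job is handed in, with the robot touching nothing.
It also fails if it takes over 51 s, if anything falls off the work surface, if the arm or the gripper's body presses on something with over 40 N, if the wrist force passes 120 N, or if a joint passes its speed limit or range.

## Working session

There is one attempt and no reset: what is moved stays moved. The work goes in short steps, Python scripts to look and compute and a tool call to move; the robot and the scene stay as the last step left them, time stands still between calls to the robot, and variables do not carry over. Pictures are saved under pics/ and viewed, at most 10 in all, crops included, and the job is handed in when it is done.

```bash
ls; mkdir -p pics
```

Create h.py:
```python
from station import ctrl
import numpy as np, cv2
def snap(n,f):
    c=ctrl.camera(n); cv2.imwrite(f'pics/{f}.png',c['pixels']); np.savez(f'pics/{f}.npz',**{k:np.array(v) for k,v in c.items()}); return c
def load(f): return dict(np.load(f'pics/{f}.npz',allow_pickle=True))
def ray(c,u,v):
    E=np.array(c['extrinsics']); d=np.array([(u-c['cx'])/c['fx'],-(v-c['cy'])/c['fy'],-1.]); return E[:3,3],E[:3,:3]@d
def onz(c,u,v,z):
    o,d=ray(c,u,v); return o+d*(z-o[2])/d[2]
def proj(c,p):
    E=np.array(c['extrinsics']); q=E[:3,:3].T@(np.array(p)-E[:3,3]); return c['cx']+c['fx']*q[0]/-q[2], c['cy']-c['fy']*q[1]/-q[2]
```

Run:
```python
from h import *
for n in ('scene','top'):
    c=snap(n,n+'0'); print({k:v for k,v in c.items() if k not in('pixels',)})
print(ctrl.tip_extent,ctrl.get_obs())
```

```text
pics
station.py
{'fx': 435.5715892268277, 'fy': 435.5715892268277, 'cx': 285.3476292163524, 'cy': 212.87333910404976, 'extrinsics': array([[ 0.72483111,  0.4399193 , -0.53018004, -0.01224058],
       [-0.68869921,  0.48246452, -0.54122212, -0.48366095],
       [ 0.017699  ,  0.7574292 ,  0.65267737,  0.78201294],
       [ 0.        ,  0.        ,  0.        ,  1.        ]])}
{'fx': 400.43752885590874, 'fy': 400.43752885590874, 'cx': 278.96732952560075, 'cy': 209.66280733879495, 'extrinsics': array([[-0.01241008,  0.99106545, -0.13279783,  0.41767482],
       [-0.99976602, -0.01465138, -0.01591371,  0.09676523],
       [-0.0177172 ,  0.13256927,  0.99101538,  1.14176676],
       [ 0.        ,  0.        ,  0.        ,  1.        ]])}
0.022 {'time_s': 0.1, 'qpos': array([ 1.13841072e+00,  3.00396069e-01,  1.52152516e+00, -1.97749009e-05,
        1.32068776e+00, -6.65889381e-02]), 'joint_vel': array([ 4.98133801e-06, -1.57694606e-03, -1.11726782e-03, -6.45722037e-05,
        2.16425881e-03,  5.53896352e-04]), 'tau': array([ 1.71833359e-03, -5.32636464e+01, -3.53284943e+01,  7.09885382e-02,
        2.35580618e-02, -4.94346614e-05]), 'ee_pos': array([0.19664335, 0.51341697, 0.22695113]), 'eef_rot': array([-3.14057729e+00, -4.85147741e-05,  2.77580087e+00]), 'force': array([0.39570878, 0.35468515, 1.34971041]), 'moment': array([-0.03549542, -0.01467814, -0.04825567]), 'grip_force': 0.0, 'grip_width': 0.09415985708614683}
```

View pics/scene0.png

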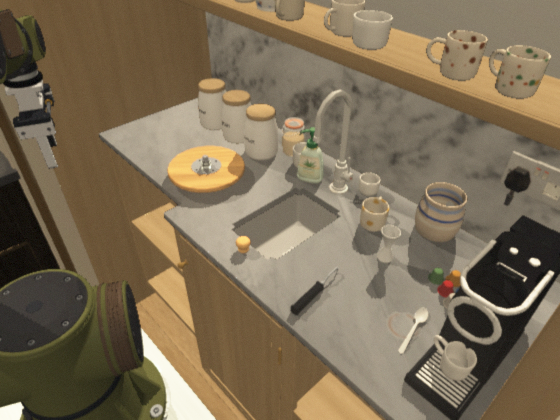

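View pics/top0.png

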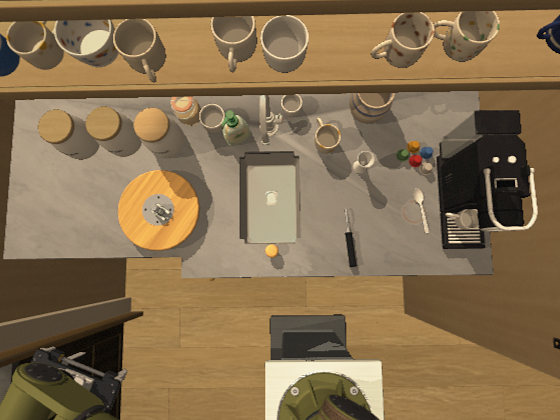

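Scene view: turntable at about (206,167), pick at (318,290), teaspoon, jigger and knob clear of it. Top view: turntable centre at (159,210), pick handle at (351,249) and hook at (348,212).

Run:
```python
from h import *
c=load('top0'); im=c['pixels']
hsv=cv2.cvtColor(im,cv2.COLOR_BGR2HSV)
m=((hsv[...,2]<60)).astype(np.uint8); m[:225]=0;m[275:]=0;m[:,:335]=0;m[:,370:]=0
ys,xs=np.nonzero(m); print('n',len(xs)); P=np.array([onz(c,x,y,0.019)[:2] for x,y in zip(xs,ys)])
r=cv2.minAreaRect((P*1000).astype(np.float32)); print('handle',r)
print('hook approx',onz(c,348,212,.018), onz(c,347.5,209,.018))
# board
b=cv2.inRange(hsv,(8,110,100),(25,255,255)); b[:160]=0;b[255:]=0;b[:,:110]=0;b[:,210:]=0
cn=max(cv2.findContours(b,0,1)[0],key=cv2.contourArea)[:,0]
Q=np.array([onz(c,x,y,.036)[:2] for x,y in cn])*1000
print('board',cv2.minEnclosingCircle(Q.astype(np.float32)),cv2.fitEllipse(Q.astype(np.float32)))
big=lambda x,y,w,h,s:cv2.resize(im[y:y+h,x:x+w],None,fx=s,fy=s,interpolation=cv2.INTER_CUBIC)
cv2.imwrite('pics/crop1.png',np.hstack([big(135,185,48,60,8),big(330,200,48,75,8)[:480]]))
```

```text
n 227
handle ((454.2803955078125, -82.85797119140625), (94.96522521972656, 18.384092330932617), 6.334936141967773)
hook approx [ 0.55873141 -0.07985042  0.018     ] [ 0.56728867 -0.07874342  0.018     ]
board ((571.8716430664062, 453.7664794921875), 115.08735656738281) ((571.6832885742188, 453.57080078125), (225.8521270751953, 227.5120849609375), 142.6202392578125)
```

View pics/crop1.png

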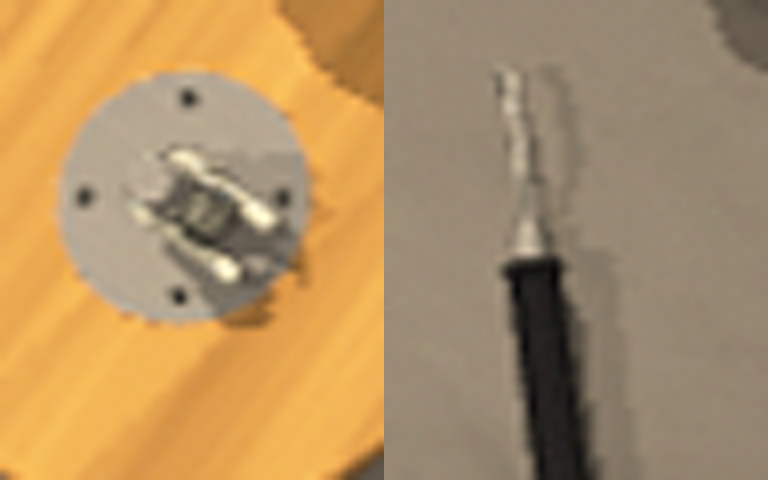

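Crop: left half shows the spindle at about (203,212) with light lands running to the lower right, so the bow seems to point there. Right half shows the hook tip at about (508,70), which agrees with the handle fit. I'll check this with the wrist camera.

Run:
```python
from h import *
from scipy.spatial.transform import Rotation as R
c=snap('wrist','w0'); o=ctrl.get_obs()
T=R.from_euler('xyz',o['eef_rot']).as_matrix(); E=c['extrinsics']
print(c['fx'],c['cx'],c['cy']); print('cam in tool',T.T@(E[:3,3]-o['ee_pos'])); print(T.T@E[:3,:3])
print('T',T)
print('pix of spindle',proj(c,[.572,.4536,.055]))
# move so that camera is 0.2 m back
print(T.T@(np.array([.572,.4536,.055])-o['ee_pos']))
```

```text
353.8993327504891 277.00995305900267 216.51729119778872
cam in tool [ 0.08078419 -0.0002049  -0.15622294]
[[-8.53758753e-04  9.62197844e-01  2.72350107e-01]
 [ 9.99999443e-01  9.90709940e-04 -3.65341113e-04]
 [-6.21350389e-04  2.72349643e-01 -9.62198153e-01]]
T [[-9.33831731e-01  3.57712415e-01 -3.54098733e-04]
 [ 3.57712585e-01  9.33831437e-01 -7.44240363e-04]
 [ 6.44445110e-05 -8.21660840e-04 -9.99999660e-01]]
pix of spindle (np.float64(340.58581389334233), np.float64(495.49928218278774))
[-0.37192051  0.07849194  0.17194702]
```

Units first: shifts go in shares of 50 mm and turns go in units of 0.25 rad. So -0.045 m is -0.9, -0.04 m is -0.8.

Call:
shift_gripper(offsets=[[[-0.9,0.2,0.1,0,0,0],[-0.9,0.2,0.1,0,0,0],[-0.9,0.2,0.1,0,0,0],[-0.9,0.2,0.1,0,0,0],[-0.9,0.2,0.1,0,0,0],[-0.9,0.2,0.1,0,0,0],[-0.8,0.2,0.2,0,0,0],[0,0,0.1,0,0,0],[0,0,0,0,0,0],[0,0,0,0,0,0]]])

```text
time_s: 1.15
ee_pos: [0.5104, 0.4685, 0.1826]
eef_rot: [-3.141, -0.0, 2.777]
force: [-0.8, 0.3, -0.4]
grip_width: 0.0939
grip_force: 0.0
```

Run:
```python
from h import *
c=snap('wrist','w1'); u,v=proj(c,[.572,.4536,.055]); print(u,v)
u,v=int(u),int(v); u0=max(0,u-65);v0=max(0,min(v-50,320)); print(u0,v0)
cv2.imwrite('pics/crop2.png',cv2.resize(c['pixels'][v0:v0+100,u0:u0+130],None,fx=6,fy=6,interpolation=cv2.INTER_CUBIC))
```

```text
286.26626358493377 285.5250623956531
221 235
```

View pics/crop2.png

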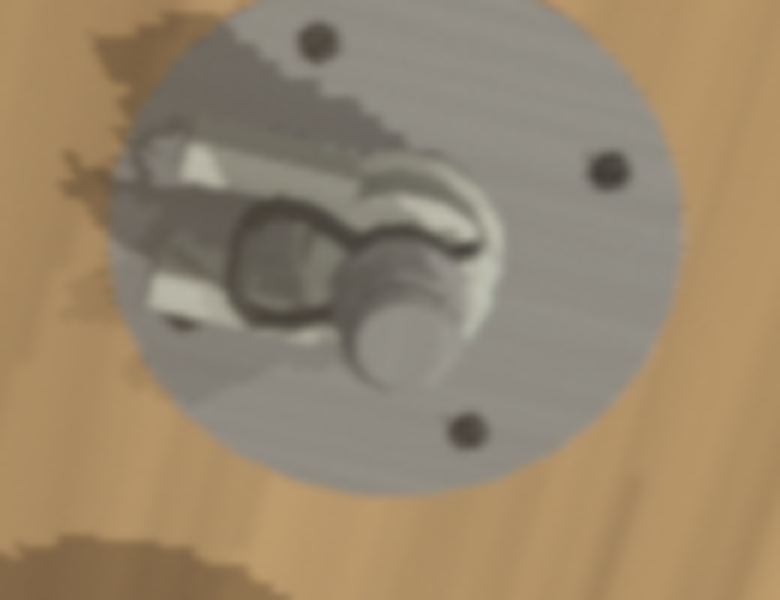

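Wrist view: dark omega ring, bow at left (wire centre near (238,262) in the crop, window centre near (285,262)). The thread top is at (403,345), a jaw tip at (472,245), and the land ends at (150,155) and (150,290).

Run:
```python
from h import *
c=load('w1'); f=lambda x,y,z: onz(c,221+x/6-.5,235+y/6-.5,z)*1000
S=f(403,345,.071); B=f(237,262,.0526); print('spindle top',S,'bow wire',B)
for n,p in dict(bowT=(285,203,.0526),bowB=(282,320,.0526),jaw=(470,246,.0526),landU=(145,155,.051),landUin=(180,182,.051),landLin=(152,276,.051),flL=(112,225,.037),flR=(683,235,.037),flB=(395,495,.037),hole1=(318,42,.037)).items(): print(n,f(*p))
d=(B-S)[:2]; print('len',np.linalg.norm(d),'ang',np.degrees(np.arctan2(d[1],d[0])))
# flange circle: mask gray in crop
im=c['pixels']; hsv=cv2.cvtColor(im,cv2.COLOR_BGR2HSV)
m=(hsv[...,1]<60).astype(np.uint8); m[:,:225]=0; m[:, 345:]=0;m[:225]=0;m[325:]=0
cn=max(cv2.findContours(m,0,1)[0],key=cv2.contourArea)[:,0]
Q=np.array([onz(c,x,y,.037)[:2] for x,y in cn])*1000
print('flange',cv2.minEnclosingCircle(Q.astype(np.float32)),cv2.fitEllipse(Q.astype(np.float32)))
for nm,b in (('board',None),):
    m=cv2.inRange(hsv,(8,70,60),(25,255,255)); print(m.sum()/255)
```

```text
spindle top [570.27974373 455.05556128  71.        ] bow wire [558.13715226 434.05494858  52.6       ]
bowT [551.88978808 444.09528939  52.6       ]
bowB [569.285823  436.8128615  52.6      ]
jaw [568.0187972  467.00396953  52.6       ]
landU [538.14557442 427.47803616  51.        ]
landUin [543.9244555  430.64404696  51.        ]
landLin [556.41698554 421.07533116  51.        ]
flL [552.11848739 414.88497316  37.        ]
flR [585.33667787 496.79846192  37.        ]
flB [611.96494886 439.17934085  37.        ]
hole1 [535.5320875  455.43712659  37.        ]
len 24.25836477594101 ang -120.03657714168078
flange ((570.489501953125, 454.86016845703125), 44.52814865112305) ((570.4332885742188, 454.9787902832031), (87.6739501953125, 87.87052154541016), 46.38117980957031)
68980.0
```

To row units: -0.013 m is -0.26, -0.047 m is -0.94.

Call:
shift_gripper(offsets=[[[-0.26,-0.94,0,0,0,0],[-0.26,-0.94,0,0,0,0],[-0.26,-0.94,0,0,0,0],[-0.26,-0.94,0,0,0,0],[-0.26,-0.94,0,0,0,0],[-0.26,-0.94,0,0,0,0],[-0.26,-0.94,0,0,0,0],[-0.26,-0.94,0,0,0,0],[-0.26,-0.94,0,0,0,0],[-0.26,-0.94,0,0,0,0]]], jaw=0.045)

```text
time_s: 2.2
ee_pos: [0.4638, -0.0183, 0.1835]
eef_rot: [3.141, 0.002, 2.777]
force: [0.2, -0.3, -0.3]
grip_width: 0.045
grip_force: 0.0
```

Call:
shift_gripper(offsets=[[[-0.28,-0.94,0,0,0,0],[0,-0.36,0.4,0,0,-0.48],[0,0,0.4,0,0,-0.48],[0,0,0,0,0,-0.48],[0,0,0,0,0,-0.46],[0,0,0,0,0,0],[0,0,0,0,0,0]]])

```text
time_s: 2.9
ee_pos: [0.4544, -0.0825, 0.1431]
eef_rot: [-3.141, 0.001, -3.035]
force: [0.7, -0.3, -0.1]
grip_width: 0.0449
grip_force: 0.0
```

Run:
```python
from h import *
c=snap('wrist','w2'); im=c['pixels']; u,v=proj(c,[.454,-.083,.02]); print(u,v, proj(c,[.5676,-.070,.018]))
```

```text
275.78582327825103 217.58908304984578 (np.float64(276.92083924846423), np.float64(337.0607213197566))
```

View pics/w2.png

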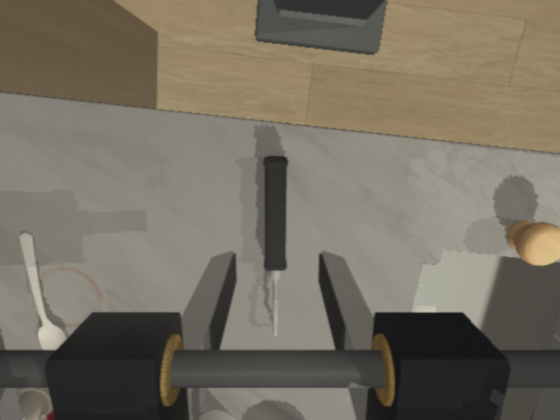

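Wrist view: handle from (275,157) to (276,270), hook end at (275,335), upright in the image and so parallel to the fingers.

Run:
```python
from h import *
c=load('w2'); im=c['pixels']
m=(im.max(2)<70).astype(np.uint8); m[:150]=0;m[275:]=0;m[:,:258]=0;m[:,295:]=0
ys,xs=np.nonzero(m); P=np.array([onz(c,x,y,.017)[:2] for x,y in zip(xs,ys)])*1000
print(cv2.minAreaRect(P.astype(np.float32))); print('tip',onz(c,275,335,.017))
print(ctrl.get_obs()['ee_pos'],ctrl.get_obs()['eef_rot'])
```

```text
((452.7583312988281, -83.77452850341797), (97.01628875732422, 19.07452392578125), 6.008018970489502)
tip [ 0.56631184 -0.07190752  0.017     ]
[ 0.45442774 -0.08261955  0.14296168] [-3.14122079e+00  9.59437020e-04 -3.03477919e+00]
```

To row units: 0.025 m is 0.5, 0.04 m is 0.8.

Call:
shift_gripper(offsets=[[[0,0.02,0.8,0,0,0],[0,0,0.8,0,0,0],[0,0,0.5,0,0,0],[0,0,0.24,0,0,0],[0,0,0,0,0,0],[0,0,0,0,0,0]]])

```text
time_s: 3.55
ee_pos: [0.4549, -0.0821, 0.0265]
eef_rot: [-3.141, 0.001, -3.033]
force: [-0.6, -0.4, 0.3]
grip_width: 0.0455
grip_force: 0.0
```

Call:
shift_gripper(offsets=[[[0,0,0,0,0,0],[0,0,0,0,0,0],[0,0,0,0,0,0],[0,0,0,0,0,0],[0,0,0,0,0,0],[0,0,0,0,0,0]]], jaw=0.0, grip_n=50)

```text
time_s: 4.15
ee_pos: [0.4545, -0.0821, 0.0259]
eef_rot: [-3.141, 0.001, -3.032]
force: [-1.6, 1.0, 5.6]
grip_width: 0.0175
grip_force: 50.0
```

To row units: 0.046 m is 0.92, -0.04 m is -0.8.

Call:
shift_gripper(offsets=[[[0,0,-0.2,0,0,0],[0,0,-0.6,0,0,0],[0,0,-0.8,0,0,0],[0,0,-0.4,0,0,0],[-0.2,0.92,0,0,0,0],[-0.2,0.92,0,0,0,0],[-0.2,0.92,0,0,0,0],[-0.2,0.92,0,0,0,0],[-0.2,0.92,0,0,0,0]]])

```text
time_s: 5.05
ee_pos: [0.4786, 0.154, 0.1262]
eef_rot: [3.142, 0.0, -3.032]
force: [1.4, 0.1, -0.9]
grip_width: 0.0173
grip_force: 50.0
```

Call:
shift_gripper(offsets=[[[-0.22,0.94,0,0,0,0],[-0.22,0.94,0,0,0,0],[-0.22,0.94,0,0,0,0],[-0.2,0.94,0,0,0,-0.6],[0,0,0,0,0,-0.6],[0,0,0,0,0,-0.6],[0,0,0,0,0,-0.6],[0,0,0,0,0,-0.6],[0,0,0,0,0,-0.6],[0,0,0,0,0,0]]])

```text
time_s: 6.05
ee_pos: [0.501, 0.3436, 0.1259]
eef_rot: [3.142, -0.0, -2.13]
force: [-0.5, -0.6, -0.3]
grip_width: 0.0174
grip_force: 50.0
```

Run:
```python
from h import *
from scipy.spatial.transform import Rotation as R
o=ctrl.get_obs(); print(o['ee_pos'],o['eef_rot'],o['qpos'])
T=R.from_euler('xyz',o['eef_rot']).as_matrix()
t=o['ee_pos']+T@[-.1125,0,.0247]; print('tip',t, 'delta tool',T.T@(np.array([.5606,.4393,.075])-t))
c=snap('wrist','w3');d=snap('top','t3');s=snap('scene','s3')
for q in(c,d,s):print(proj(q,t),proj(q,[.5606,.4393,.0526]))
def crop(q,p,w,h,k):
    u,v=map(int,proj(q,p)); u0=max(0,u-w//2);v0=max(0,min(v-h//2,420-h)); print(u0,v0)
    return cv2.resize(q['pixels'][v0:v0+h,u0:u0+w],None,fx=k,fy=k,interpolation=cv2.INTER_CUBIC)
cv2.imwrite('pics/crop3.png',np.hstack([crop(c,t,100,140,4),crop(d,t,50,70,8)]))
```

```text
[0.50101252 0.34355342 0.12586536] [ 3.14150305e+00 -1.78559854e-04 -2.12979887e+00] [ 5.40792382e-01  5.22012359e-01  1.45502167e+00 -1.28805923e-06
  1.16475840e+00 -2.04179721e+00]
tip [0.56067164 0.43892661 0.10114527] delta tool [-0.00028323  0.00025642  0.02614525]
(np.float64(275.0318328237179), np.float64(428.23553994262915)) (np.float64(275.7217734821335), np.float64(375.21573585229646))
(np.float64(155.53342340267818), np.float64(210.13631966379086)) (np.float64(161.08974689415243), np.float64(212.4781176481867))
(np.float64(204.28097927522856), np.float64(149.51978514761976)) (np.float64(205.90137195482987), np.float64(163.5654955055117))
225 280
130 175
```

View pics/crop3.png

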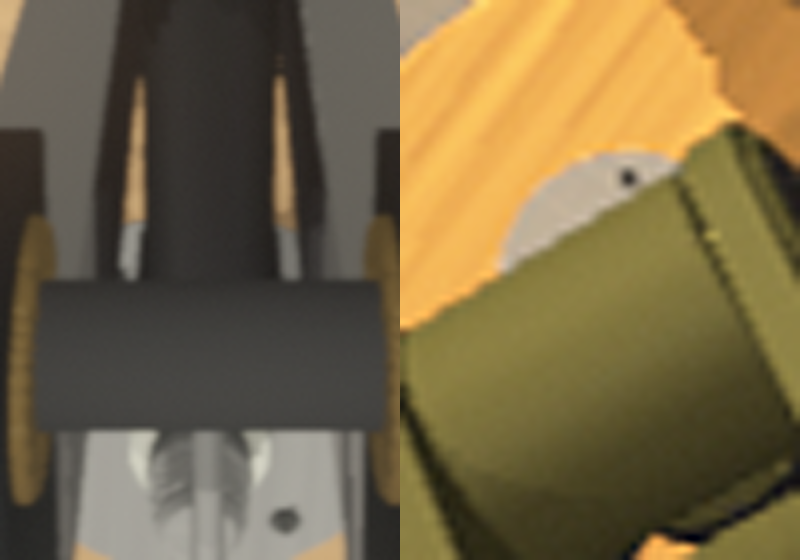

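Wrist crop: the shank lines up with the spindle thread (both near column 276), while the hook itself is hidden. The top view is blocked by the arm. I'll lower to just above the bow and check in the scene view.

To row units: 0.02 m is 0.4, 0.013 m is 0.26.

Call:
shift_gripper(offsets=[[[0,0,0.4,0,0,0],[0,0,0.26,0,0,0],[0,0,0.14,0,0,0],[0,0,0,0,0,0],[0,0,0,0,0,0]]])

```text
time_s: 6.7
ee_pos: [0.5013, 0.3437, 0.0859]
eef_rot: [-3.141, 0.0, -2.133]
force: [1.2, 0.8, -1.2]
grip_width: 0.018
grip_force: 50.0
```

Run:
```python
from h import *
from scipy.spatial.transform import Rotation as R
o=ctrl.get_obs(); T=R.from_euler('xyz',o['eef_rot']).as_matrix()
t=o['ee_pos']+T@[-.1125,0,.0247]; print(t)
s=snap('scene','s4'); p=[.5606,.4393,.0526]
print(proj(s,t),proj(s,p),proj(s,[.5704,.455,.071]))
u,v=map(int,proj(s,p)); u0,v0=u-30,v-25; print(u0,v0)
cv2.imwrite('pics/crop4.png',cv2.resize(s['pixels'][v0:v0+45,u0:u0+60],None,fx=13,fy=13,interpolation=cv2.INTER_CUBIC))
```

```text
[0.56129322 0.43892504 0.06118691]
(np.float64(205.8741790624407), np.float64(161.08861970362187)) (np.float64(205.90137195482987), np.float64(163.5654955055117)) (np.float64(204.85528714364716), np.float64(154.84991842125328))
175 138
```

View pics/crop4.png

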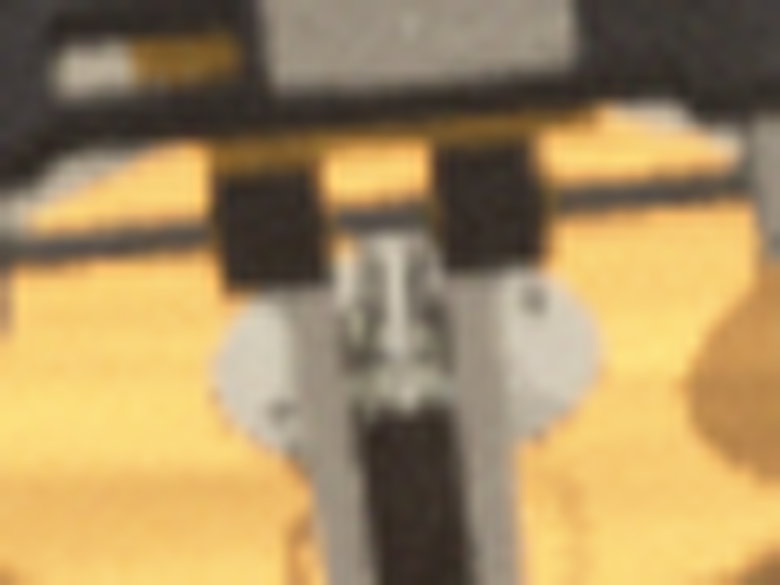

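Scene crop: shank at about column 400, centred between the fingers and over the spindle; aligned sideways. I'll go down while watching the force.

To row units: 0.004 m is 0.08, 0.003 m is 0.06.

Call:
shift_gripper(offsets=[[[0,0,0.08,0,0,0],[0,0,0.06,0,0,0],[0,0,0.06,0,0,0],[0,0,0,0,0,0],[0,0,0,0,0,0]]])

```text
time_s: 7.25
ee_pos: [0.5012, 0.3436, 0.0754]
eef_rot: [3.142, -0.0, -2.132]
force: [0.4, 0.4, -1.3]
grip_width: 0.0174
grip_force: 50.0
```

Call:
shift_gripper(offsets=[[[0,0,0.06,0,0,0],[0,0,0.06,0,0,0],[0,0,0,0,0,0],[0,0,0,0,0,0]]])

```text
time_s: 7.65
ee_pos: [0.5011, 0.3436, 0.0693]
eef_rot: [3.141, -0.0, -2.132]
force: [-0.5, 0.4, -0.8]
grip_width: 0.0176
grip_force: 50.0
```

No contact. Pull.

To row units: 0.002 m is 0.04, 0.001 m is 0.02.

Call:
shift_gripper(offsets=[[[0.04,0,0,0,0,0],[0.04,0,0,0,0,0],[0.02,0,0,0,0,0],[0,0,0,0,0,0]]])

```text
time_s: 8.05
ee_pos: [0.4988, 0.3395, 0.0698]
eef_rot: [-3.141, 0.001, -2.133]
force: [2.0, 2.5, -0.1]
grip_width: 0.0177
grip_force: 50.0
```

Call:
shift_gripper(offsets=[[[0.02,0,0,0,0,0],[0.02,0,0,0,0,0],[0.02,0,0,0,0,0],[0,0,0,0,0,0]]])

```text
time_s: 8.45
ee_pos: [0.4974, 0.3374, 0.07]
eef_rot: [-3.141, 0.002, -2.132]
force: [2.2, 5.9, -1.5]
grip_width: 0.0178
grip_force: 50.0
```

Call:
shift_gripper(offsets=[[[0.02,0,0,0,0,0],[0.02,0,0,0,0,0],[0.02,0,0,0,0,0],[0,0,0,0,0,0]]])

```text
time_s: 8.85
ee_pos: [0.4958, 0.3348, 0.0699]
eef_rot: [-3.141, 0.002, -2.132]
force: [4.4, 5.0, -1.7]
grip_width: 0.0179
grip_force: 50.0
```

Call:
shift_gripper(offsets=[[[0.02,0,0,0,0,0],[0.02,0,0,0,0,0],[0.02,0,0,0,0,0],[0,0,0,0,0,0]]])

```text
time_s: 9.25
ee_pos: [0.4934, 0.3313, 0.0692]
eef_rot: [3.141, -0.001, -2.132]
force: [-1.3, -0.1, -1.0]
grip_width: 0.0176
grip_force: 50.0
```

Call:
shift_gripper(offsets=[[[0.02,0,0,0,0,0],[0.02,0,0,0,0,0],[0.02,0,0,0,0,0],[0,0,0,0,0,0]]])

```text
time_s: 9.65
ee_pos: [0.492, 0.329, 0.0694]
eef_rot: [3.141, -0.0, -2.132]
force: [-0.2, -0.5, -0.8]
grip_width: 0.0175
grip_force: 50.0
```

Ring has snapped off the spindle. Drop the tip a little and drag on.

Call:
shift_gripper(offsets=[[[0.06,0,0.02,0,0,0],[0.08,0,0.02,0,0,0],[0.1,0,0.02,0,0,0],[0.1,0,0,0,0,0],[0.1,0,0,0,0,0],[0.1,0,0,0,0,0],[0.1,0,0,0,0,0],[0.1,0,0,0,0,0],[0.1,0,0,0,0,0],[0,0,0,0,0,0]]])

```text
time_s: 10.65
ee_pos: [0.4694, 0.2932, 0.0665]
eef_rot: [3.141, -0.0, -2.133]
force: [1.2, 0.7, -0.7]
grip_width: 0.0176
grip_force: 50.0
```

Run:
```python
from h import *
from scipy.spatial.transform import Rotation as R
o=ctrl.get_obs(); T=R.from_euler('xyz',o['eef_rot']).as_matrix()
t=o['ee_pos']+T@[-.1125,0,.0247]; print(t)
s=snap('scene','s5'); w=snap('wrist','w5'); print(proj(s,t),proj(w,t))
u,v=map(int,proj(s,t)); u0,v0=u-35,v-30; print(u0,v0)
a=cv2.resize(s['pixels'][v0:v0+50,u0:u0+60],None,fx=8,fy=8,interpolation=cv2.INTER_CUBIC)
b=cv2.resize(w['pixels'][320:420,215:335],None,fx=2.6,fy=4,interpolation=cv2.INTER_CUBIC)
cv2.imwrite('pics/crop5.png',np.hstack([a,b]))
```

```text
[0.52937592 0.38842643 0.04174675]
(np.float64(207.8167333027611), np.float64(178.40089120221583)) (np.float64(275.12467047733224), np.float64(427.6373397697231))
172 148
```

View pics/crop5.png

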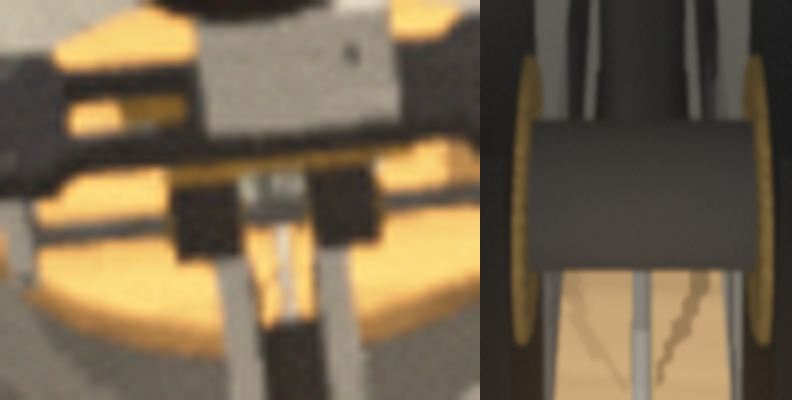

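The crop shows the shank over the board and hides the ring. I'll lift straight up and off, travel back at height, then look for the ring.

Call:
shift_gripper(offsets=[[[0,0,-0.1,0,0,0],[0,0,-0.2,0,0,0],[0,0,-0.3,0,0,0],[0,0,-0.6,0,0,0],[0.814,-0.468,0,0,0,0],[0.814,-0.468,0,0,0,0],[0.814,-0.468,0,0,0,0],[0.814,-0.468,0,0,0,0],[0,0,0,0,0,0]]])

```text
time_s: 11.65
ee_pos: [0.4623, 0.1022, 0.1274]
eef_rot: [-3.141, 0.0, -2.137]
force: [0.4, 0.3, -0.8]
grip_width: 0.0178
grip_force: 50.0
```

Run:
```python
from h import *
s=snap('scene','s6'); t=snap('top','t6')
x=proj(t,[.53,.39,.04]);print(x, proj(t,[.5704,.455,.05])); u,v=map(int,x)
a=cv2.resize(t['pixels'][v-40:v+30,u-40:u+40],None,fx=5,fy=5,interpolation=cv2.INTER_CUBIC)
y=proj(s,[.53,.39,.04]);print(y);u,v=map(int,y)
b=cv2.resize(s['pixels'][v-35:v+35,u-35:u+45],None,fx=5,fy=5,interpolation=cv2.INTER_CUBIC)
cv2.imwrite('pics/crop6.png',np.hstack([a,b]))
```

```text
(np.float64(179.87495314036659), np.float64(223.72651781499047)) (np.float64(155.8285728803143), np.float64(209.1650204179812))
(np.float64(207.72964071889018), np.float64(178.56646380668178))
```

View pics/crop6.png

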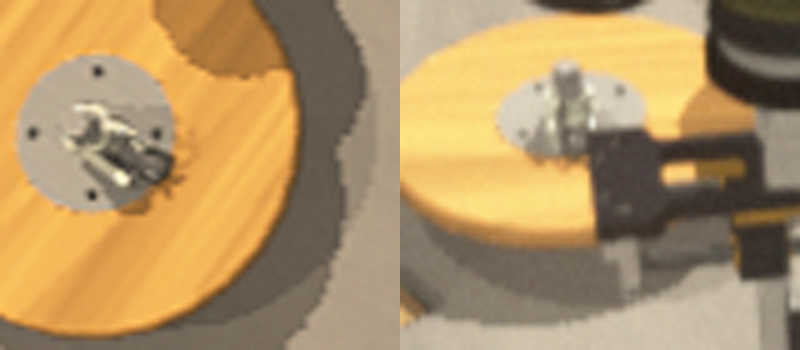

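Top crop: flange and lands are bare at the spindle, with something dark at the land ends near (150,158), probably the ring. That's too coarse to trust, so I'll look with the wrist camera before laying the pick down.

Call:
shift_gripper(offsets=[[[-0.76,0.448,-0.1,0,0,0],[-0.76,0.448,-0.1,0,0,0],[-0.76,0.448,-0.1,0,0,0],[-0.76,0.448,0,0,0,0],[-0.76,0.448,0,0,0,0],[-0.76,0.448,0,0,0,0],[-0.76,0.448,0,0,0,0],[-0.76,0.448,0,0,0,0],[0,0,0,0,0,0],[0,0,0,0,0,0]]])

```text
time_s: 12.75
ee_pos: [0.4711, 0.4604, 0.1409]
eef_rot: [3.141, -0.001, -2.129]
force: [0.1, -0.2, -1.3]
grip_width: 0.0173
grip_force: 50.0
```

Run:
```python
from h import *
c=snap('wrist','w7'); u,v=proj(c,[.55,.42,.045]); print(u,v,proj(c,[.5704,.455,.055]))
u0=int(np.clip(u-65,0,430));v0=int(np.clip(v-50,0,320)); print(u0,v0)
cv2.imwrite('pics/crop7.png',cv2.resize(c['pixels'][v0:v0+100,u0:u0+130],None,fx=6,fy=6,interpolation=cv2.INTER_CUBIC))
```

```text
157.94739282183167 236.82891476317496 (np.float64(160.2659400156747), np.float64(291.79666440639056))
92 186
```

Run:
```python
from h import *
c=load('w7')
cv2.imwrite('pics/crop8.png',cv2.resize(c['pixels'][195:315,92:222],None,fx=5,fy=5,interpolation=cv2.INTER_CUBIC))
```

```text
(no output)
```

View pics/crop8.png

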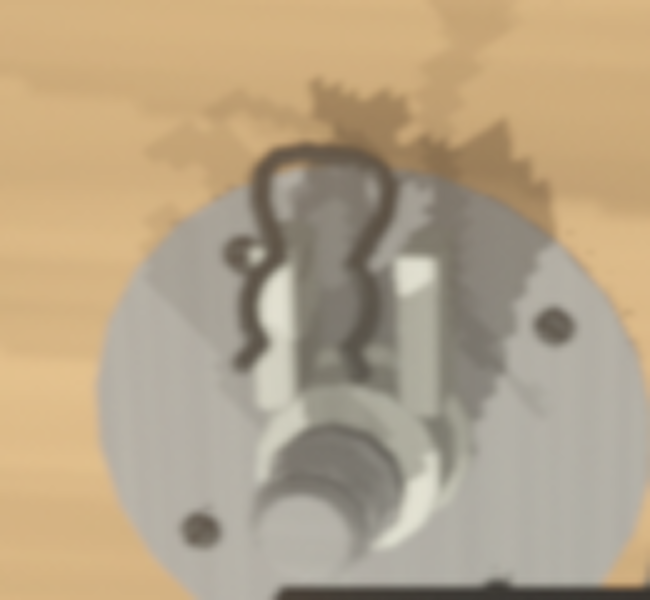

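Wrist crop: the ring is off the spindle, bow at (320,152), jaws at about (243,365) and (357,372). One leg still lies up on the left land, close to the boss. I'll hook the bow again and drag it well out onto the board.

Run:
```python
from h import *
from scipy.spatial.transform import Rotation as R
c=load('w7'); f=lambda x,y,z: onz(c,92+x/5-.5,195+y/5-.5,z)*1000
S=f(305,535,.071); print('S',S)
th=np.radians(-122); d=np.array([np.cos(th),np.sin(th)]); n=np.array([-d[1],d[0]]); S0=np.array([570.4,455.0])
for nm,p in dict(bow=(320,152),winmid=(322,200),bl=(262,190),br=(388,190),jl=(243,365),jr=(357,372),landL=(275,262),landR=(415,262)).items():
  for z in (.0386,.0526):
    q=f(*p,z)[:2]; print(nm,z,q.round(1),'along',((q-S0)@d).round(1),'side',((q-S0)@n).round(1))
a=f(275,262,.051)[:2];b=f(415,262,.051)[:2]; e=f(275,400,.051)[:2]; print('land dir',np.degrees(np.arctan2(*(a-e)[::-1])))
```

```text
S [570.30866973 454.1307986   71.        ]
bow 0.0386 [548.8 412. ] along 47.9 side 4.5
bow 0.0526 [542.3 411. ] along 52.2 side -0.5
winmid 0.0386 [553.3 418.3] along 40.2 side 4.9
winmid 0.0526 [546.5 417. ] along 44.9 side -0.1
bl 0.0386 [560.1 412.1] along 41.8 side 14.0
bl 0.0526 [553.  411.1] along 46.5 side 8.5
br 0.0386 [543.7 422.4] along 41.8 side -5.4
br 0.0526 [537.4 420.9] along 46.4 side -9.9
jl 0.0386 [580.7 433.7] along 12.6 side 20.0
jl 0.0526 [572.4 431.5] along 18.9 side 14.2
jr 0.0386 [566.1 444.2] along 11.4 side 2.1
jr 0.0526 [558.6 441.5] along 17.7 side -2.8
landL 0.0386 [565.7 422.6] along 30.0 side 13.2
landL 0.0526 [558.2 421. ] along 35.3 side 7.7
landR 0.0386 [547.2 434.1] along 30.0 side -8.6
landR 0.0526 [540.8 431.9] along 35.3 side -12.9
land dir -127.78670901162147
```

Call:
shift_gripper(offsets=[[[0.8,0,0,0,0,0],[0.6,0,0,0,0,0],[0,0,0,0,0,0],[0,0,0,0,0,0]]])

```text
time_s: 13.2
ee_pos: [0.4354, 0.399, 0.1424]
eef_rot: [-3.141, 0.001, -2.133]
force: [0.2, 1.0, -1.0]
grip_width: 0.0178
grip_force: 50.0
```

Create bow.py:
```python
from h import *
def ringpts(c,z0=.045,box=None):
    im=c['pixels']; u,v=map(int,proj(c,[.5475,.417,z0])); x0,y0=u-32,v-32
    g=cv2.resize(im[y0:y0+75,x0:x0+64].max(2),None,fx=4,fy=4,interpolation=cv2.INTER_CUBIC)
    m=(g<100).astype(np.uint8)
    n,l,s,ce=cv2.connectedComponentsWithStats(m)
    out=[]
    for i in range(1,n):
        if s[i,4]>150:
            P=np.argwhere(l==i)[:,::-1]/4.+[x0-.4,y0-.4]
            e=lambda k:P[k].round(1).tolist()
            out.append((int(s[i,4]),'top',e(P[:,1].argmin()),'bot',e(P[:,1].argmax()),'L',e(P[:,0].argmin()),'R',e(P[:,0].argmax())))
    return out
```

Run:
```python
from bow import *
c=snap('wrist','w9')
for q in (load('w7'),c):
    print(proj(q,[.5475,.417,.045]))
    for r in ringpts(q): print(r)
```

```text
(np.float64(158.17712516680803), np.float64(231.9445625405817))
(1665, 'top', [168.4, 229.1], 'bot', [163.1, 270.1], 'L', [160.4, 263.4], 'R', [170.1, 231.6])
(680, 'top', [144.6, 237.4], 'bot', [140.1, 266.8], 'L', [139.8, 266.4], 'R', [147.6, 243.1])
(np.float64(170.2745038717697), np.float64(314.77008782610176))
(44891, 'top', [172.6, 306.6], 'bot', [137.6, 356.4], 'L', [137.6, 327.8], 'R', [201.4, 312.1])
```

Run:
```python
from bow import *
a,b=load('w7'),load('w9')
def tri(p,q):
    o1,d1=ray(a,*p);o2,d2=ray(b,*q); s=np.linalg.lstsq(np.c_[d1,-d2],o2-o1,rcond=None)[0]
    x,y=o1+s[0]*d1,o2+s[1]*d2; return ((x+y)/2*1000).round(1),np.linalg.norm(x-y)*1000
for nm,(u,v) in dict(bow=(155.5,225),bl=(144,232),br=(169,232),jl=(140.3,267),jr=(163,268),spTop=(152.5,301.5),landR=(174.5,247)).items():
    t=a['pixels'][int(v)-7:int(v)+8,int(u)-8:int(u)+9]; c0=onz(a,u,v,.045); pu,pv=map(int,proj(b,c0)); 
    x0,y0=max(0,pu-22),max(0,pv-26); w=b['pixels'][y0:min(420,pv+27),x0:pu+23]
    if w.shape[0]<15: print(nm,'out');continue
    r=cv2.matchTemplate(w,t,cv2.TM_CCOEFF_NORMED); _,mx,_,l=cv2.minMaxLoc(r)
    q=(x0+l[0]+8+u-int(u),y0+l[1]+7+v-int(v)); print(nm,round(mx,2),q,*tri((u,v),q))
```

```text
bow 0.6 (158.5, 298) [568.8 412.8   2.8] 6.848494298449801
bl 0.5 (144, 323) [549.6 407.   67.4] 9.91930513031217
br 0.18 (179, 303) [5.606e+02 4.263e+02 2.000e-01] 0.17961705526417912
jl 0.14 (167.3, 359) [543.3 425.9  94.6] 7.303560242752506
jr 0.43 (188, 356) [536.3 435.7  85.6] 8.097540159088311
spTop 0.53 (178.5, 363.5) [590.9 467.1  26.1] 13.531156631969397
landR -0.13 (186.5, 308) [580.9 446.9 -38.1] 3.681275624422401
```

Units first: shifts go in shares of 50 mm and turns go in units of 0.25 rad. So -0.04 m is -0.8.

Call:
shift_gripper(offsets=[[[-0.8,0,0,0,0,0],[-0.8,0,0,0,0,0],[-0.8,0,0,0,0,0],[0,0,0,0,0,0],[0,0,0,0,0,0]]])

```text
time_s: 13.75
ee_pos: [0.4991, 0.5013, 0.1401]
eef_rot: [3.141, -0.001, -2.132]
force: [0.1, -0.2, -2.0]
grip_width: 0.0173
grip_force: 50.0
```

Run:
```python
from bow import *
snap('wrist','w9')
a,b=load('w7'),load('w9')
def tri(p,q):
    o1,d1=ray(a,*p);o2,d2=ray(b,*q); s=np.linalg.lstsq(np.c_[d1,-d2],o2-o1,rcond=None)[0]
    x,y=o1+s[0]*d1,o2+s[1]*d2; return ((x+y)/2*1000).round(1),np.linalg.norm(x-y)*1000
for nm,(u,v) in dict(bow=(155.5,225),bl=(144,232),br=(169,232),jl=(140.3,267),jr=(163,268),spTop=(152.5,301.5),landR=(174.5,247)).items():
    t=a['pixels'][int(v)-7:int(v)+8,int(u)-8:int(u)+9]; c0=onz(a,u,v,.045); pu,pv=map(int,proj(b,c0)); 
    x0,y0=max(0,pu-18),max(0,pv-18); w=b['pixels'][y0:pv+19,x0:pu+19]
    r=cv2.matchTemplate(w,t,cv2.TM_CCOEFF_NORMED); _,mx,_,l=cv2.minMaxLoc(r)
    q=(x0+l[0]+8+u-int(u),y0+l[1]+7+v-int(v)); print(nm,round(mx,2),q,*tri((u,v),q))
```

```text
bow 0.95 (151.5, 160) [548.1 412.   40.1] 0.15537994297662905
bl 0.94 (139, 167) [557.5 411.5  43.2] 0.08096137148403582
br 0.97 (166, 168) [543.2 422.1  39.1] 0.29854942203266577
jl 0.99 (135.3, 201) [567.2 430.1  60.6] 0.15843967602383305
jr 0.92 (160, 206) [561.2 442.2  46.4] 0.4626833637520056
spTop 0.99 (148.5, 235.5) [568.4 453.5  73.8] 0.3779004773579412
landR 0.94 (171.5, 182) [542.4 432.6  48.9] 0.12794095388247143
```

Triangulation is consistent (residuals under 0.5 mm): the bow is down on the flange at (548,412,40) mm and one jaw is propped on the land. Re-hook at about (551.5, 416.8).

Create tip.py:
```python
from h import *
from scipy.spatial.transform import Rotation as R
o=ctrl.get_obs(); T=R.from_euler('xyz',o['eef_rot']).as_matrix()
t=o['ee_pos']+T@[-.1125,0,.0247]
print('tip',t.round(4),'tool delta',(T.T@(np.array([.5515,.4168,.060])-t)).round(4))
```

```bash
python3 tip.py
```

```text
tip [0.5588 0.596  0.116 ] tool delta [ 0.1555 -0.0893  0.0562]
```

To row units: 0.039 m is 0.78, 0.0385 m is 0.77.

Call:
shift_gripper(offsets=[[[0.78,-0.44,0,0,0,0],[0.78,-0.44,0,0,0,0],[0.78,-0.44,0,0,0,0],[0.77,-0.466,0,0,0,0],[0,0,0.4,0,0,0],[0,0,0.4,0,0,0],[0,0,0.2,0,0,0],[0,0,0,0,0,0],[0,0,0,0,0,0]]])

```text
time_s: 14.7
ee_pos: [0.492, 0.3221, 0.0923]
eef_rot: [-3.141, 0.001, -2.132]
force: [-0.2, -0.5, -0.4]
grip_width: 0.0174
grip_force: 50.0
```

```bash
python3 tip.py
```

```text
tip [0.5519 0.4173 0.0677] tool delta [0.0006 0.     0.0077]
```

To row units: 0.012 m is 0.24, 0.008 m is 0.16.

Call:
shift_gripper(offsets=[[[0,0,0.24,0,0,0],[0,0,0.16,0,0,0],[0,0,0.08,0,0,0],[0,0,0,0,0,0],[0,0,0,0,0,0]]])

```text
time_s: 15.2
ee_pos: [0.4919, 0.322, 0.0675]
eef_rot: [-3.142, -0.0, -2.132]
force: [-0.8, 0.4, 0.2]
grip_width: 0.0173
grip_force: 50.0
```

```bash
python3 tip.py
```

```text
tip [0.5518 0.4172 0.0428] tool delta [ 0.0005  0.0001 -0.0172]
```

Call:
shift_gripper(offsets=[[[0,0,0.06,0,0,0],[0,0,0.04,0,0,0],[0,0,0,0,0,0],[0,0,0,0,0,0],[0,0,0,0,0,0]]])

```text
time_s: 15.7
ee_pos: [0.4919, 0.3219, 0.0626]
eef_rot: [-3.142, 0.0, -2.132]
force: [0.2, 0.6, -1.1]
grip_width: 0.0177
grip_force: 50.0
```

```bash
python3 tip.py
```

```text
tip [0.5518 0.4172 0.0379] tool delta [ 0.0005  0.0001 -0.0221]
```

To row units: 0.005 m is 0.1, 0.004 m is 0.08.

Call:
shift_gripper(offsets=[[[0.08,0,0,0,0,0],[0.08,0,0,0,0,0],[0.08,0,0.01,0,0,0],[0.1,0,0.01,0,0,0],[0.1,0,0,0,0,0],[0.1,0,0,0,0,0],[0.1,0,0,0,0,0],[0.1,0,0,0,0,0],[0.1,0,0,0,0,0],[0.1,0,0,0,0,0]]])

```text
time_s: 16.7
ee_pos: [0.4666, 0.2818, 0.0615]
eef_rot: [-3.142, 0.0, -2.132]
force: [-0.1, -0.2, -1.4]
grip_width: 0.0171
grip_force: 50.0
```

```bash
python3 tip.py
```

```text
tip [0.5265 0.377  0.0368] tool delta [-0.047   0.     -0.0232]
```

Call:
shift_gripper(offsets=[[[0.06,0,0,0,0,0],[0,0,0,0,0,0],[0,0,-0.1,0,0,0],[0,0,-0.2,0,0,0],[0,0,-0.4,0,0,0],[0,0,-0.6,0,0,0],[-0.8,0.4,0,0,0,0],[-0.8,0.44,0,0,0,0],[-0.6,0.44,0,0,0,0],[0,0,0,0,0,0]]])

```text
time_s: 17.7
ee_pos: [0.4688, 0.4105, 0.127]
eef_rot: [3.142, 0.001, -2.129]
force: [0.6, -0.3, -1.3]
grip_width: 0.0173
grip_force: 50.0
```

Run:
```python
from h import *
c=snap('wrist','w10'); print(proj(c,[.52,.38,.038]),proj(c,[.5704,.455,.07]),proj(c,[.55,.42,.045]))
```

```text
(np.float64(193.3960969624265), np.float64(231.475815174989)) (np.float64(187.23678709463394), np.float64(366.084972876077)) (np.float64(189.94130330930577), np.float64(297.6290547768092))
```

Run:
```python
from h import *
c=load('w10'); im=c['pixels']; x0,y0,x1,y1=110,170,235,345
g=cv2.resize(im[y0:y1,x0:x1].max(2),None,fx=4,fy=4,interpolation=cv2.INTER_CUBIC)
for th in (90,105,120):
    n,l,s,ce=cv2.connectedComponentsWithStats((g<th).astype(np.uint8))
    for i in range(1,n):
        if s[i,4]>200:
            P=np.argwhere(l==i)[:,::-1]/4.+[x0-.4,y0-.4]
            W=np.array([onz(c,*p,.038)[:2] for p in P])*1000
            print(th,s[i,4],(P.min(0)),P.max(0),cv2.minAreaRect(W.astype(np.float32)))
g2=cv2.resize(im[195:320,120:235].max(2),(58,63),interpolation=cv2.INTER_AREA)
for r in g2: print(''.join('#' if v<85 else '+' if v<115 else '.' if v<140 else ' ' for v in r))
```

```text
90 49356 [127.85 311.6 ] [234.35 344.35] ((575.9486083984375, 440.08416748046875), (29.61749267578125, 86.53395080566406), 57.98405075073242)
105 399 [168.1  300.85] [174.1  305.85] ((569.2222290039062, 418.3689270019531), (4.914988994598389, 4.016471862792969), 13.728894233703613)
105 50639 [127.35 310.85] [234.35 344.35] ((575.93505859375, 439.704345703125), (30.275930404663086, 86.95753479003906), 57.98405075073242)
120 53917 [109.6 169.6] [234.35 215.6 ] ((515.0174560546875, 344.78753662109375), (30.08228302001953, 93.7379150390625), 65.0522232055664)
120 1577 [172.6  223.85] [199.35 246.85] ((526.3883056640625, 377.2090148925781), (15.585556030273438, 21.26190185546875), 78.86184692382812)
120 911 [189.85 241.35] [195.6 269.6] ((531.3177490234375, 395.12921142578125), (22.904680252075195, 3.527330160140991), 50.07978820800781)
120 248 [171.35 254.35] [174.35 263.85] ((545.714111328125, 389.5202331542969), (7.630338191986084, 2.0715715885162354), 58.12665939331055)
120 55889 [127.1  272.85] [234.35 344.35] ((567.0109252929688, 426.25390625), (62.54736328125, 88.23131561279297), 5
[... 3309 characters left out ...]
                        ........      .........++++
                             ..........     ..........++++
                         ..  ..........    ..........+++++
                        ++++...........    ..........+++++
                        +++.   .......   ............+++++
                         ..     ..........   .......++++++
                                .........     ......++++++
                                ....+++++.    .....+++++++
              .+++++++++++++++++##########++++############
             .############################################
             +############################################
            +#############################################
```

The mask shows the whole omega outline flat on the oak: bow at about (525,375) mm, jaws beyond the land ends and clear of the collar. Now take the pick back to where it lay.

Call:
shift_gripper(offsets=[[[0.85,-0.498,0,0,0,0],[0.85,-0.498,0,0,0,0],[0.85,-0.498,0,0,0,0],[0.85,-0.498,0,0,0,0],[0.85,-0.498,0,0,0,0],[0.85,-0.498,0,0,0,0],[0.85,-0.498,0,0,0,0],[0.85,-0.498,0,0,0,0],[0.85,-0.498,0,0,0,0],[0.85,-0.498,0,0,0,0]]])

```text
time_s: 18.75
ee_pos: [0.4524, -0.0299, 0.1261]
eef_rot: [-3.092, -0.069, -2.21]
force: [-0.2, -0.5, -0.9]
grip_width: 0.0176
grip_force: 50.0
```

Call:
shift_gripper(offsets=[[[0,0,0,0,0,0.6],[0,0,0,0,0,0.6],[0,0,0,0,0,0.6],[0,0,0.2,0,0,0.6],[0,0,0.4,0,0,0.6],[0,0,0.4,0,0,0.6],[0,0,0.4,0,0,0],[0,0,0.2,0,0,0],[0,0,0,0,0,0],[0,0,0,0,0,0]]])

```text
time_s: 19.75
ee_pos: [0.4531, -0.0345, 0.0465]
eef_rot: [-3.058, -0.004, -3.105]
force: [-0.4, 0.5, -1.0]
grip_width: 0.0172
grip_force: 50.0
```

Joint 6 ran into its range during the transfer and left a small tilt. Work out the correction.

Create fix.py:
```python
from h import *
from scipy.spatial.transform import Rotation as R
o=ctrl.get_obs(); A=R.from_euler('xyz',o['eef_rot']); B=R.from_euler('xyz',[np.pi,0,-3.03])
print(o['qpos'].round(3),'rotvec',(A.inv()*B).as_rotvec().round(4),'delta',A.inv().apply(np.array([.4545,-.082,.046])-o['ee_pos']).round(4),'delta after rot',B.inv().apply(np.array([.4545,-.082,.0264])-o['ee_pos']).round(4))
```

```bash
python3 fix.py
```

```text
[-0.111  0.344  1.948 -0.111  0.844 -1.645] rotvec [-0.0832 -0.007  -0.075 ] delta [ 0.0004 -0.0473  0.0045] delta after rot [ 0.0039 -0.0473  0.0201]
```

To row units: -0.024 m is -0.48, -0.023 m is -0.46, -0.0832 rad is -0.3328.

Call:
shift_gripper(offsets=[[[0,0,0,-0.3328,-0.028,-0.3],[0.04,-0.48,0,0,0,0],[0.04,-0.46,0,0,0,0],[0,0,0,0,0,0],[0,0,0,0,0,0],[0,0,0,0,0,0]]])

```text
time_s: 20.35
ee_pos: [0.4543, -0.0809, 0.0462]
eef_rot: [3.141, -0.0, -3.03]
force: [-0.1, -0.0, -0.6]
grip_width: 0.0177
grip_force: 50.0
```

```bash
python3 fix.py
```

```text
[-0.256  0.358  1.927  0.     0.857 -1.939] rotvec [ 0.0001 -0.0001  0.0005] delta [-0.     -0.0011  0.0002] delta after rot [-0.     -0.0011  0.0198]
```

Call:
shift_gripper(offsets=[[[0,0,0.2,0,0,0],[0,0,0.12,0,0,0],[0,0,0.06,0,0,0],[0,0,0.02,0,0,0],[0,0,0,0,0,0],[0,0,0,0,0,0]]])

```text
time_s: 20.95
ee_pos: [0.4537, -0.081, 0.0259]
eef_rot: [3.141, -0.002, -3.03]
force: [-7.1, 2.8, 12.4]
grip_width: 0.0178
grip_force: 50.0
```

Call:
shift_gripper(offsets=[[[0,0,0,0,0,0],[0,0,0,0,0,0],[0,0,0,0,0,0],[0,0,0,0,0,0],[0,0,0,0,0,0]]], jaw=0.045)

```text
time_s: 21.45
ee_pos: [0.4542, -0.0814, 0.0256]
eef_rot: [3.141, -0.001, -3.03]
force: [0.2, -0.0, 1.1]
grip_width: 0.0447
grip_force: 0.0
```

Call:
shift_gripper(offsets=[[[0,0,-0.2,0,0,0],[0,0,-0.6,0,0,0],[0,0,-0.8,0,0,0],[0,0,-0.8,0,0,0],[0.6,0,-0.2,0,0,0],[0,0,0,0,0,0],[0,0,0,0,0,0]]])

```text
time_s: 22.15
ee_pos: [0.4246, -0.0848, 0.1564]
eef_rot: [-3.141, 0.001, -3.03]
force: [0.2, 0.6, -0.4]
grip_width: 0.0448
grip_force: 0.0
```

Run:
```python
from h import *
t=snap('top','t9'); w=snap('wrist','w12')
for c,b in ((t,(225,275,335,370)),(w,(0,420,0,560))):
    im=c['pixels'];m=np.zeros(im.shape[:2],np.uint8); u,v=map(int,proj(c,[.453,-.083,.018]))
    m[max(0,v-65):v+62,u-18:u+19]=1; m&=(im.max(2)<70)
    ys,xs=np.nonzero(m); 
    if len(xs)>20: print(len(xs),cv2.minAreaRect(np.array([onz(c,x,y,.017)[:2]*1000 for x,y in zip(xs,ys)]).astype(np.float32)))
im=t['pixels']; old=load('top0')['pixels']
d=cv2.absdiff(im,old).max(2)>50
n,l,s,ce=cv2.connectedComponentsWithStats(d.astype(np.uint8))
print([(s[i].tolist()) for i in range(1,n) if s[i,4]>8])
```

```text
821 ((395.32952880859375, -79.93910217285156), (99.79067993164062, 213.88021850585938), 88.28500366210938)
2019 ((451.5202941894531, -80.764404296875), (98.51960754394531, 17.91765022277832), 6.318120956420898)
[[159, 207, 7, 5, 12], [176, 216, 12, 13, 43], [344, 216, 4, 6, 9], [328, 231, 101, 189, 5719], [351, 232, 3, 9, 15], [358, 253, 2, 11, 12], [362, 282, 3, 7, 11], [345, 323, 1, 25, 25], [338, 341, 6, 5, 14], [40, 346, 15, 6, 38], [335, 350, 16, 7, 85], [62, 352, 43, 24, 241], [59, 354, 5, 7, 12], [331, 359, 56, 61, 2244], [8, 363, 86, 57, 2646], [114, 371, 13, 11, 61], [334, 376, 4, 14, 22], [350, 387, 8, 8, 45], [93, 395, 10, 10, 50], [233, 394, 47, 26, 912], [330, 394, 2, 6, 9], [388, 400, 6, 4, 18], [288, 409, 5, 11, 31], [91, 413, 16, 7, 76]]
```

The pick lies flat where it was. The ring is on the board, and the knob, jigger and teaspoon show no change.

```bash
python3 -c "
from station import ctrl
print(ctrl.hand_in())"
```

```text
the job is handed in; nothing more can be done
None
```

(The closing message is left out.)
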